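# Index the weld carriage's tilted head and slide it home

### The job

Set the battery pack up for its next weld: pull the spring ring on the tilted head outwards, turn the head clockwise (seen from above) to the very next notch, so that the arm with the pack points along the rail towards the electrodes, and let the ring snap back in so that the head is locked. Then push the carriage along the rail until it is fully home against the end stop; it binds unless it is pushed on the centre line of its upright push plate. Do not disturb the tumbler, the sponge-topped block or the tin of pens that stand round the fixture.

Things in the scene. Friction and masses are not known exactly. Their poses are not given: they have to be found in the camera images.
- fixture: Fixed aluminium base plate (12 mm thick) with a steel guide rail, the carriage, an end stop and an electrode bracket. Origin on the bench; its -y is the direction in which the carriage is pushed home, the rail's centre line is at its x = 0, its -x faces the robot's side, z up. The plate spans x from -70 to 90 and y from -108 to 180 mm.
- post_top (a point): Top of the round steel post (18 mm thick, 235 mm high) at the fixture's home end, at (75, -88) mm of the fixture. From it a bracket reaches to (0, -125) mm with two copper electrodes pointing down, tips 173 mm above the bench, under which the pack comes to stand.
- ring_grip (a point): Centre of the spring pull ring: oblong black grip, 26 mm high along own z, two flats 54 mm apart facing own +x and -x (free for fingers), 72 mm long along own y. Own z is the pull direction and the head's turning axis; it leans 30 degrees from vertical to the fixture's -x side. The hub's face (88 mm diameter) is 29 mm below it along z when seated; a 24 mm stem lies between.
- work_end (a point): Middle of the outer end of the head's flat work arm (74 mm wide, 8 mm thick, centre 6 mm below the hub's face, end 123 mm off the turning axis). The arm points along the ring's own -y and turns with it; a flat pack of cells (75 x 66 mm, 19 mm high) is fixed on it from 44 mm off the axis outwards.
- ring (a joint): How far the ring is pulled out along its axis, m: 0 seated (pin in a notch, head locked), stop at 0.016. A spring returns it, 8 N when seated, 15 N at the stop. The pin leaves its notch at about 0.011; hold 0.013 to 0.015 while turning. The pin's tip is round: within 3 degrees of a notch the spring draws it in when the ring is let go.
- head (a joint): Angle of the head about the ring's axis, rad; grows clockwise seen from above (negative turn about the ring's own z). Notches at 0 (start), 1.047 (the next one, where the arm points along the fixture's -y) and 2.094. Play in a notch about 0.02. Unlocked, the head stays where it is left (bearing friction about 0.1 N m). Ring and head turn together.
- push_pad (a point): Centre of the outer face of the carriage's white, slippery push plate (90 mm wide along the fixture's x, from 27 to 103 mm above the bench; this point 68 mm up, on the rail's centre line). Push this face to the fixture's -y within 12 mm of the centre line; farther out the carriage skews and jams. The hub's centre is 120 mm ahead of it, 118 mm up.
- carriage (a joint): Travel of the carriage along the rail to the end stop, m: starts between 0 and 0.03; 0.100 is fully home. Friction about 2 N; it stays where it is left. While the head is in its first notch the work arm strikes the post some 50 mm before home. (A row of fans hangs 490 mm above the bench, behind and left of the push plate: keep the arm low and clear of it there.)
- lens_mid (a point): Fixed: centre of the round magnifier lens (ring 150 mm across, from 280 to 340 mm above the bench) that hangs on a bent arm over the bench, at or beside the fixture's home end; the bent arm comes up from the bench's edge on the lens's right (-y) side. Keep the hand and its path clear of it: pass above it.
- tumbler_mid (a point): Bystander: plain steel drinking tumbler, 86 mm diameter, 167 mm high, behind the fixture's push-plate end; this point is at its centre, half-way up.
- weld_block_mid (a point): Bystander: pale sponge-like block on a white base, 52 x 110 x 57 mm, in front of the fixture's push-plate end; this point is at its centre.
- tin_pens_mid (a point): Bystander: round tin full of pens, about 105 mm diameter, 169 mm high, behind the fixture; this point is at its centre, 85 mm up.

How it is judged:
On the way, in this order (a step that is already met when the one before it is completed fails the run):
1. the spring ring is pulled out of its first notch (value of joint ring above 0.01 m and value of joint head below 0.35 rad), for 0.05 s.
2. the head is turned to the next notch and the ring is back in, locked (value of joint head between 0.9772 and 1.1172 rad and value of joint ring below 0.003 m), for 0.2 s.
3. the carriage is home against its stop (value of joint carriage above 0.096 m), for 0.2 s.
At the end, for the whole second after the job is handed in: The head is locked in the notch next to its first one (60 degrees on, within 4 degrees, ring back in to within 3 mm), the carriage is within 4 mm of its end stop, and both are at rest (all of step 2 and value of joint carriage above 0.096 m and velocity of joint carriage between -0.01 and 0.01 m/s and velocity of joint head between -0.05 and 0.05 rad/s); the robot touches nothing.
It fails at once if the tumbler is shifted by more than 25 mm or tipped (distance of tumbler_mid from where it was at the start of the episode above 0.025 m or angle between tumbler_mid's own z axis and vertical above 0.3 rad).
It fails at once if the sponge-topped block is shifted by more than 25 mm or tipped (distance of weld_block_mid from where it was at the start of the episode above 0.025 m or angle between weld_block_mid's own z axis and vertical above 0.3 rad).
It fails at once if the tin of pens is shifted by more than 25 mm or tipped (distance of tin_pens_mid from where it was at the start of the episode above 0.025 m or angle between tin_pens_mid's own z axis and vertical above 0.3 rad).
It also fails if it takes over 48 s, if anything falls off the work surface, if the arm or the gripper's body presses on something with over 40 N, if the wrist force passes 120 N, or if a joint passes its speed limit or range.

### The arm

A 6-joint arm with a two-finger parallel gripper is mounted at the origin on a cart in front of the work surface, level with it; the furniture and walls round the work are solid. World frame = base frame: x ahead of the robot, y to its left, z up, the work surface at z = 0. Lengths are in m, angles in rad, forces in N, time in s.
With the tool pointing down it reaches from about 0.3 to 0.875 m from the base axis. Payload 6.4 kg.
Tool frame: the origin (TCP) lies on the front face of the gripper's body, between the roots of the fingers; the fingertips stand 73 mm ahead of it and the grasp point (between the pads) lies 54 mm ahead of it (arm.hold_point_z is the z of the grasp point in the tool frame, in m); z points along the fingers, y is the line along which they close (so a half turn about z gives the same grasp; the last joint's range is limited). The gripper opens to 85 mm and grips with 20 to 120 N. Pads are 22 mm wide; open, the fingers measure 114 mm over their backs; the gripper's body (76 mm by 85 mm) begins 54 mm behind the grasp point. The pads swing forward as they close: fully open they stand 13 mm farther back than shut.
Start: joints at [-1.438, 0.181, 1.607, -0, 1.354, -0.206], TCP at [0.191, -0.542, 0.304] pointing down, gripper open.
Joint ranges: [-2.99, 2.99], [-0.89, 2.07], [0.3, 2.58], [-1.14, 4.28], [0, 2.63], [-3.12, 3.12]. Speed limits (rad/s): [2.57, 2.57, 3.01, 3.14, 3.14, 3.14].

### API

Orientations are given as a rotation vector (axis times angle).
In Python, from rig import sensors, vision, arm gives the robot as it stands. The module is installed in compiled form; this text tells all that it offers.
- The arm moves only by the tool step_arm, never from a script. Its argument "steps" is a list of rows, each a list of 2 entries, a list of its own where there are three numbers: the shift along the world's x, y, z normalised to -1 to 1, where 1 is 0.3 m, then the turn, a rotation vector about the world's x, y, z normalised to -1 to 1, where 1 is 0.12 rad. In form: [[[x, y, z], [wx, wy, wz]], ...]. A call has 1 to 12 rows; each row shifts and turns the commanded pose from where the row before left it; what a row does not reach is not made up. A row lasts 1/10 s, in which the tool goes at most 50 mm and 8.59 degrees, less where a joint would pass 70% of its speed; a pose out of reach is approached as far as the arm can. A call with a number of a shift or a turn outside -1 to 1 is refused whole. A call with a gripper value outside its range is refused whole. "claw" is the opening, from 0 (shut) to 1 (fully open), set as the call begins (left out, the last holds). The fingers move at their own pace and stop on an object; "squeeze" is the grip in N (left out, the last holds). Time passes only in rows, so rows that do not move let the fingers close. It gives the time, the measured TCP pose, the force, the opening and the grip force at its end, in the units of the state.
- sensors.observe(): the state, without advancing time (a new reading comes with each control period).
- vision.snapshot(name): name is "side" or "top"; returns a dict with "color" (480x640x3 uint8, red, green, blue), "intrinsics" (3x3 intrinsics, pixels), "dist" ([k1, k2, p1, p2, k3] as OpenCV has them; the pictures are not rectified), "camera_from_world" (4x4, takes a point from world to camera coordinates). Camera axes: x right, y up, looking along -z (the intrinsics and any distortion apply to the point x, -y, -z); pixel columns grow to the right and rows downward; lengths in m; the calibration is good to about 2 mm. A picture is of the moment at which its call begins. There is no depth.
- arm.finish_job(): hands the job in; it is judged then, once.
The state is a dict: "t": time; "qpos": joint angles; "joint_velocities": joint speeds; "tau": joint torques, N m; "tcp_pos": TCP position; "eef_rot": TCP orientation; "wrist_force": force on the tool from outside, world axes, zero at the start; "ft_torque": the same for the moment, N m; "grip_width": finger opening in m; "finger_force": force on a finger pad.
Only numpy, scipy, OpenCV 4.12 (cv2) and the standard library are available. Lean on these libraries where they do the work, as an engineer would, in place of code of your own. Each camera call takes 0.05 s, during which the arm holds its last target. There are 200 camera calls.

## Working session

There is one attempt and no reset: what is moved stays moved. The work goes in short steps, Python scripts to look and compute and a tool call to move; the robot and the scene stay as the last step left them, time stands still between calls to the robot, and variables do not carry over. Pictures are saved under pics/ and viewed, at most 10 in all, crops included, and the job is handed in when it is done.

Besides the shell and the picture viewer there is one more tool, called after ">>>" as a command line: name --argument value ..., lists and objects as JSON in quotes. step_arm: Moves the arm, as the interface text tells. Scaled input: -1 to 1 covers 0.3 m each way for a shift and 0.12 rad each way for a turn. Its arguments: {"type":"object","properties":{"steps":{"type":"array","items":{"type":"array"}},"claw":{"type":"number"},"squeeze":{"type":"number"}},"required":["steps"]}

```bash
mkdir -p pics
python3 - <<'E'
from rig import sensors, vision, arm
import cv2, numpy as np, pickle
for n in ("side","top"):
    s=vision.snapshot(n); pickle.dump(s,open(n+".pkl","wb"))
    cv2.imwrite(f"pics/{n}0.png",s["color"][:,:,::-1])
    print(n,s["intrinsics"].round(1).tolist(),np.round(s["dist"],3),np.linalg.inv(s["camera_from_world"]).round(3).tolist())
print(sensors.observe(),arm.hold_point_z)
E
```

```text
side [[596.6, 0.0, 319.9], [0.0, 596.6, 245.0], [0.0, 0.0, 1.0]] [-0.177  0.     0.     0.     0.   ] [[-0.413, 0.5, -0.762, -0.337], [-0.911, -0.219, 0.35, 0.626], [0.008, 0.838, 0.546, 0.842], [0.0, 0.0, 0.0, 1.0]]
top [[486.4, 0.0, 319.8], [0.0, 486.4, 243.1], [0.0, 0.0, 1.0]] [-0.065  0.     0.     0.     0.   ] [[0.02, 0.999, -0.049, 0.5], [-0.999, 0.018, -0.029, 0.19], [-0.028, 0.05, 0.998, 1.034], [0.0, 0.0, 0.0, 1.0]]
{'t': 0.1, 'qpos': array([-1.43831611e+00,  1.81467116e-01,  1.60791799e+00, -2.02567486e-05,
        1.35382343e+00, -2.06260037e-01]), 'joint_velocities': array([ 0.00137657, -0.00127193, -0.00160803,  0.00074335, -0.00055843,
       -0.00049993]), 'tau': array([ 4.02592168e-04, -4.45882487e+01, -3.52238595e+01, -2.46430463e-04,
        4.21787016e-03,  1.03673580e-05]), 'tcp_pos': array([ 0.19105224, -0.54191346,  0.30306913]), 'eef_rot': array([-3.09504648e+00, -5.29286093e-01, -6.25346367e-05]), 'wrist_force': array([-0.19482209, -0.08983293,  0.64122007]), 'ft_torque': array([ 0.00148925,  0.02556607, -0.04189778]), 'finger_force': 0.0, 'grip_width': 0.08534294964117282} 0.0539
```

View pics/side0.png

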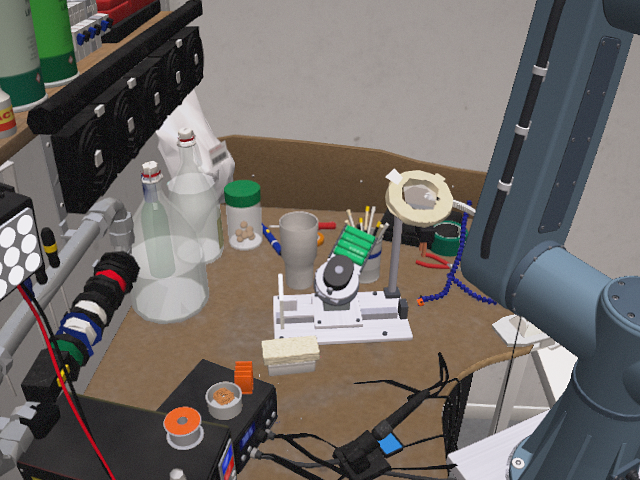

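View pics/top0.png

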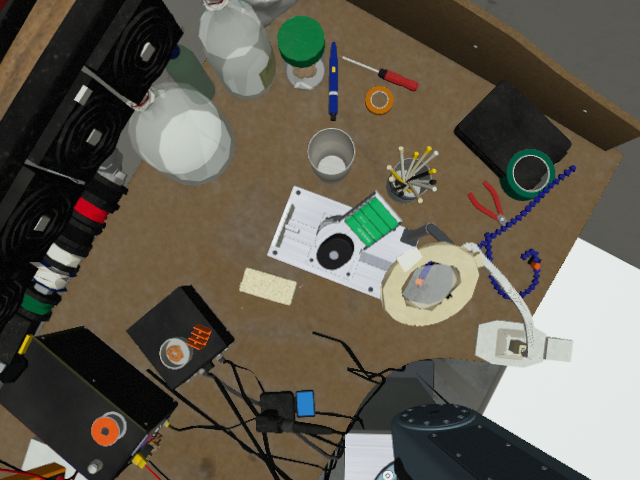

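The side view shows the ring at about (339,272), the push plate at (281,300) and the lens at (420,197). In the top view the ring is at about (336,252), the plate corners at about (293,187) and (267,255), the lens at (431,285), the tumbler at (331,155) and the block at (268,286). I'll zoom in on both.

Run:
```python
import cv2
a=cv2.imread("pics/top0.png")[170:320,240:440]; cv2.imwrite("pics/topc.png",cv2.resize(a,None,fx=4,fy=4,interpolation=cv2.INTER_CUBIC))
a=cv2.imread("pics/side0.png")[200:350,250:450]; cv2.imwrite("pics/sidec.png",cv2.resize(a,None,fx=4,fy=4,interpolation=cv2.INTER_CUBIC))
```

```text
(no output)
```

View pics/topc.png

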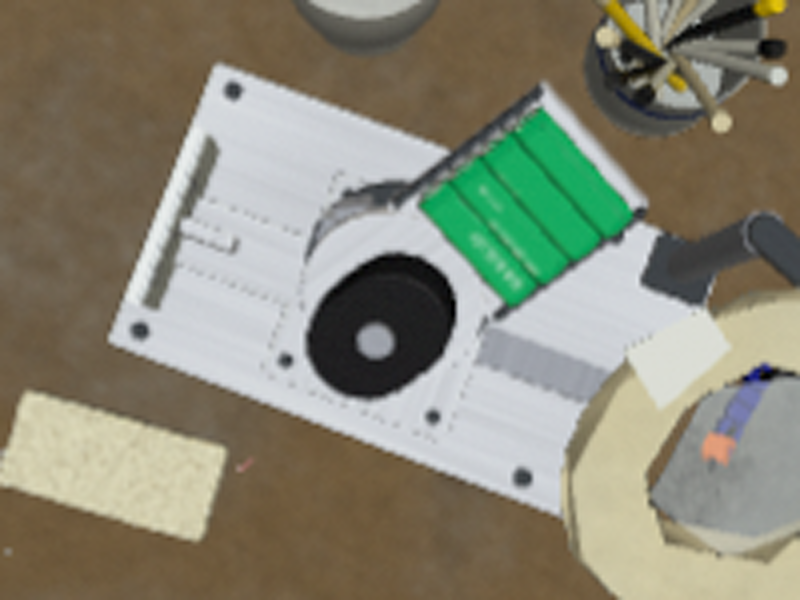

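View pics/sidec.png

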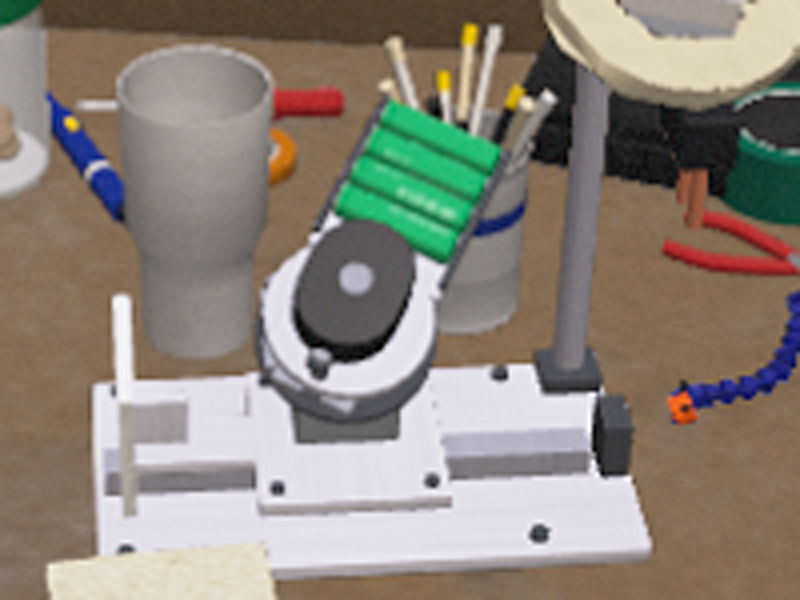

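```bash
cat > h.py <<'E'
import numpy as np, cv2, pickle
from scipy.optimize import least_squares
from scipy.spatial.transform import Rotation as R
def proj(s,P):
    P=np.atleast_2d(P); M=s["camera_from_world"]; c=P@M[:3,:3].T+M[:3,3]; c=c*[1,-1,-1]
    return cv2.projectPoints(c,np.zeros(3),np.zeros(3),s["intrinsics"],np.array(s["dist"],float))[0][:,0]
def tri(obs,x0=(.45,.17,.15)):
    r=least_squares(lambda p:np.concatenate([proj(s,p)[0]-u for s,u in obs]),x0); return r.x,r.fun
T=pickle.load(open("top.pkl","rb")); S=pickle.load(open("side.pkl","rb"))
tp=lambda x,y:np.array([(x-1.5)/4+240,(y-1.5)/4+170])
sp=lambda x,y:np.array([(x-1.5)/4+250,(y-1.5)/4+200])
E
python3 - <<'E'
from h import *
print("disc",tri([(T,tp(375,341)),(S,sp(357,279))]))
print("padtop far corner",tri([(T,tp(203,130)),(S,sp(117,296))]))
# fit
def W(p,f): return R.from_euler('z',p[2]).apply(np.atleast_2d(f))+[p[0],p[1],0]
def res(p):
    q=p[3]; d=p[4]; yp=p[3]
    ax=np.array([-.5,0,3**.5/2]); 
    F=[([.09,.18,.012],T,tp(218,64)),([-.07,.18,.012],T,tp(108,342)),([.09,.18,.012],S,sp(93,384)),([-.07,-.108,.012],S,sp(651,550)),
       ([.045,yp,.103],T,tp(205,131)),([-.045,yp,.103],T,tp(127,300)),
       ([0,yp-.12,.118]+d*ax,T,tp(375,341)),([0,yp-.12,.118]+d*ax,S,sp(357,279)),
       ([.075,-.088,.235],S,sp(592,70)) ]
    return np.concatenate([(proj(s,W(p,np.array(f)))[0]-u)*(0.1 if i==8 else 1) for i,(f,s,u) in enumerate(F)])
r=least_squares(res,[.45,.15,-.4,.15,.04]); print(r.x.round(4),r.fun.reshape(-1,2).round(1).tolist())
np.save("fit.npy",r.x); p=r.x
ax=np.array([-.5,0,3**.5/2])
print("disc fit",W(p,[0,p[3]-.12,.118]+p[4]*ax), "pad",W(p,[0,p[3],.068]),"post",W(p,[.075,-.088,.235]),"home pad",W(p,[0,p[3]-.1,.068]))
print("axis",R.from_euler('z',p[2]).apply(ax), "-y", R.from_euler('z',p[2]).apply([0,-1,0]))
# lens: inner/outer ellipse centres
print("lens",tri([(T,(431,285)),(S,(420,197))]))
print("tumbler",tri([(T,(331,149)),(S,(299,217))]))
def back(s,u,z): return least_squares(lambda a:proj(s,[a[0],a[1],z])[0]-u,[.5,.1]).x
print("block corners",[back(T,tp(*u),.057).round(3) for u in [(25,392),(227,448),(200,541),(0,485)]])
E
```

```text
disc (array([0.52254235, 0.19015202, 0.15690162]), array([ 0.34512271,  0.1865151 , -0.43040396, -0.01910684]))
padtop far corner (array([0.62504061, 0.27682216, 0.10363569]), array([-0.64440726, -0.33016037,  0.78664145,  0.10829674]))
[ 0.5262  0.1395 -0.3564  0.1647  0.0436] [[0.0, -0.6], [-0.5, -0.0], [0.3, -0.5], [0.3, 0.0], [-1.8, -1.0], [0.4, 0.1], [1.0, 0.9], [0.3, 0.6], [0.2, -0.8]]
disc fit [[0.52135739 0.18902884 0.15580012]] pad [[0.58367735 0.29387399 0.068     ]] post [[0.56579334 0.0308718  0.235     ]] home pad [[0.54878783 0.20015781 0.068     ]]
axis [-0.46858086  0.17444763  0.8660254 ] -y [-0.34889526 -0.93716173  0.        ]
lens (array([0.47713613, 0.04570335, 0.31125809]), array([-0.136857  , -0.08007575,  0.20329575, -0.02167416]))
tumbler (array([0.71066429, 0.19749334, 0.17780113]), array([ 0.5004794 ,  0.25995765, -0.69042814, -0.08306285]))
block corners [array([0.496, 0.367]), array([0.47 , 0.264]), array([0.423, 0.277]), array([0.449, 0.378])]
```

```bash
cat >> h.py <<'E'
p=np.load("fit.npy"); Y=R.from_euler('z',p[2]); ax=Y.apply([-.5,0,3**.5/2]); RING=np.array([.529,.187,.1437])
def tool(h):
    x1=Y.apply([3**.5/2,0,.5]); ty=R.from_rotvec(ax*(1.0472-h)).apply(x1); tz=-ax
    return R.from_matrix(np.stack([np.cross(ty,tz),ty,tz],1))
def go(tp,tr=None,s=None):
    from rig import sensors
    s=s or sensors.observe(); d=np.array(tp)-s["tcp_pos"]; print("shift units",(d/.3).round(4),"mm",(d*1000).round(1))
    if tr is not None:
        w=(tr*R.from_rotvec(s["eef_rot"]).inv()).as_rotvec(); print("turn units",(w/.12).round(3),"deg",np.degrees(np.linalg.norm(w)).round(2))
E
python3 - <<'E'
from h import *
print(RING+ax*.155,RING+ax*.052, ax)
go([.40,-.15,.55],tool(0))
E
```

```text
[0.45636997 0.21403938 0.27793394] [0.5046338  0.19607128 0.18873332] [-0.46858086  0.17444763  0.8660254 ]
shift units [0.6965 1.3064 0.8231] mm [208.9 391.9 246.9]
turn units [-4.944 -1.29  15.606] deg 112.9
```

>>> step_arm --steps '[[[0,0,0.15],[0,0,0]],[[0,0,0.15],[0,0,0]],[[0,0,0.15],[0,0,0]],[[0,0,0.15],[0,0,0]],[[0,0,0.15],[0,0,0]],[[0.05,0.09,0.07],[0,0,0]]]' --claw 1

```text
t: 0.7
tcp_pos: [0.2048, -0.517, 0.5532]
eef_rot: [3.093, 0.524, -0.001]
wrist_force: [0.6, 0.3, -0.1]
grip_width: 0.0851
finger_force: 0.0
```

>>> step_arm --steps '[[[0.065,0.122,0],[-0.309,-0.081,0.975]],[[0.065,0.122,0],[-0.309,-0.081,0.975]],[[0.065,0.122,0],[-0.309,-0.081,0.975]],[[0.065,0.122,0],[-0.309,-0.081,0.975]],[[0.065,0.122,0],[-0.309,-0.081,0.975]],[[0.065,0.122,0],[-0.309,-0.081,0.975]],[[0.065,0.122,0],[-0.309,-0.081,0.975]],[[0.065,0.122,0],[-0.309,-0.081,0.975]],[[0.065,0.122,0],[-0.309,-0.081,0.975]],[[0.065,0.122,0],[-0.309,-0.081,0.975]],[[0,0.1,0],[-0.309,-0.081,0.975]],[[0,0.1,0],[-0.309,-0.081,0.975]]]'

```text
t: 1.9
tcp_pos: [0.4012, -0.0876, 0.5493]
eef_rot: [1.721, 2.107, 0.051]
wrist_force: [0.3, 0.6, 0.2]
grip_width: 0.0856
finger_force: 0.0
```

Run:
```python
from h import *
go([.40,.235,.50],tool(0))
from rig import sensors; print(sensors.observe()["qpos"].round(2),sensors.observe()["tcp_pos"])
```

```text
shift units [-0.0039  1.0755 -0.1644] mm [ -1.2 322.6 -49.3]
turn units [-1.232 -0.313  3.851] deg 27.88
[-0.47 -0.52  1.77 -0.05  1.47 -0.68] [ 0.40117048 -0.08764375  0.54932284]
```

>>> step_arm --steps '[[[0,0.12,0],[-0.154,-0.039,0.481]],[[0,0.12,0],[-0.154,-0.039,0.481]],[[0,0.12,0],[-0.154,-0.039,0.481]],[[0,0.12,0],[-0.154,-0.039,0.481]],[[0,0.12,0],[-0.154,-0.039,0.481]],[[0,0.12,0],[-0.154,-0.039,0.481]],[[0,0.12,0],[-0.154,-0.039,0.481]],[[0,0.12,0],[-0.154,-0.039,0.481]],[[0,0.1155,-0.08],[0,0,0]],[[0,0,-0.08],[0,0,0]]]'

```text
t: 2.9
tcp_pos: [0.4005, 0.2368, 0.5009]
eef_rot: [1.118, 2.37, 0.062]
wrist_force: [0.2, -0.8, -0.8]
grip_width: 0.0851
finger_force: 0.0
```

Run:
```python
from h import *
go(RING+.14*ax,tool(0))
from rig import sensors; s=sensors.observe(); print(s["qpos"].round(2),s["tcp_pos"],s["wrist_force"])
```

```text
shift units [ 0.2096 -0.0846 -0.7865] mm [  62.9  -25.4 -235.9]
turn units [-0.022  0.002  0.008] deg 0.16
[ 0.48 -0.33  1.76 -0.39  1.35 -0.2 ] [0.40051411 0.23680228 0.50088575] [ 0.21274278 -0.75688513 -0.80734571]
```

>>> step_arm --steps '[[[0.03,-0.012,-0.112],[0,0,0]],[[0.03,-0.012,-0.112],[0,0,0]],[[0.03,-0.012,-0.112],[0,0,0]],[[0.03,-0.012,-0.112],[0,0,0]],[[0.03,-0.012,-0.112],[0,0,0]],[[0.03,-0.012,-0.112],[0,0,0]],[[0.03,-0.012,-0.112],[-0.02,0,0]],[[0,0,0],[0,0,0]]]'

```text
t: 3.7
tcp_pos: [0.4618, 0.2066, 0.261]
eef_rot: [1.125, 2.372, 0.046]
wrist_force: [-0.5, -0.4, 0.4]
grip_width: 0.0854
finger_force: 0.0
```

Run:
```python
from h import *
from rig import sensors,vision
s=sensors.observe(); print(s["qpos"].round(2),s["tcp_pos"],s["wrist_force"])
go(RING+.052*ax,tool(0))
a=vision.snapshot("side")["color"][:,:,::-1][160:360,230:470]; b=vision.snapshot("top")["color"][:,:,::-1][150:350,220:460]
cv2.imwrite("pics/pre.png",cv2.resize(np.vstack([a,b])[:, :],None,fx=1.5,fy=1.5) if 0 else cv2.resize(np.hstack([a,b]),(800,334),interpolation=cv2.INTER_CUBIC))
```

```text
[ 0.35 -0.07  2.03 -0.46  0.83 -0.09] [0.46183529 0.20660529 0.26100961] [-0.49325972 -0.40809159  0.41641286]
shift units [ 0.1427 -0.0351 -0.2409] mm [ 42.8 -10.5 -72.3]
turn units [ 0.035 -0.077  0.064] deg 0.73
```

View pics/pre.png

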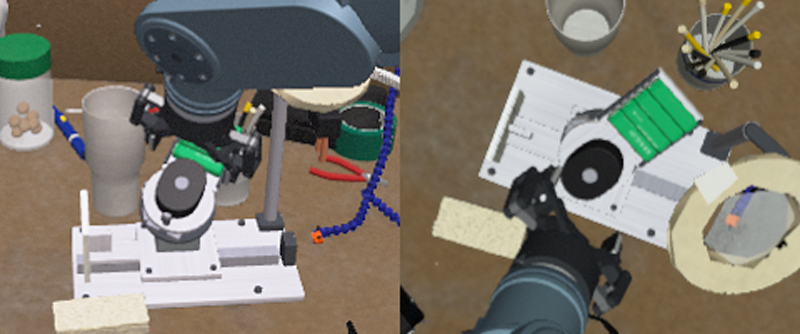

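The hand straddles the ring, with the fingers on either side of the disc at (182,183) in the side crop and nothing touching. I'll descend along the axis and close.

>>> step_arm --steps '[[[0.028,-0.007,-0.048],[0.007,-0.015,0.013]],[[0.028,-0.007,-0.048],[0.007,-0.015,0.013]],[[0.028,-0.007,-0.048],[0.007,-0.015,0.013]],[[0.029,-0.007,-0.048],[0.007,-0.015,0.013]],[[0.029,-0.007,-0.048],[0.007,-0.015,0.013]],[[0,0,0],[0,0,0]],[[0,0,0],[0,0,0]]]'

```text
t: 4.5
tcp_pos: [0.5073, 0.1981, 0.1966]
eef_rot: [1.112, 2.361, 0.07]
wrist_force: [-0.5, -0.1, 0.4]
grip_width: 0.0855
finger_force: 0.0
```

Run:
```python
from h import *
from rig import sensors
s=sensors.observe(); print(s["qpos"].round(2),s["wrist_force"],s["ft_torque"])
go(RING+.052*ax,tool(0))
```

```text
[ 0.29  0.11  2.01 -0.52  0.65 -0.04] [-0.4976751  -0.10030606  0.43033698] [0.07899303 0.2441823  0.03266453]
shift units [-0.009  -0.0067 -0.0261] mm [-2.7 -2.  -7.8]
turn units [-0.032  0.099 -0.015] deg 0.72
```

>>> step_arm --steps '[[[-0.009,-0.007,-0.026],[-0.03,0.1,-0.015]],[[0,0,0],[0,0,0]],[[0,0,0],[0,0,0]]]'

```text
t: 4.8
tcp_pos: [0.5038, 0.1957, 0.1873]
eef_rot: [1.116, 2.371, 0.057]
wrist_force: [-0.1, 0.4, -0.3]
grip_width: 0.0855
finger_force: 0.0
```

Run:
```python
from h import *
from rig import sensors
s=sensors.observe(); print(s["qpos"].round(2),s["wrist_force"],s["ft_torque"])
go(RING+.052*ax,tool(0))
```

```text
[ 0.29  0.12  2.02 -0.52  0.64 -0.04] [-0.13897719  0.37242397 -0.31069436] [0.09651502 0.21413199 0.06714406]
shift units [0.0026 0.0013 0.0049] mm [0.8 0.4 1.5]
turn units [ 0.002 -0.016 -0.001] deg 0.11
```

Good. Close.

>>> step_arm --steps '[[[0,0,0],[0,0,0]],[[0,0,0],[0,0,0]],[[0,0,0],[0,0,0]],[[0,0,0],[0,0,0]],[[0,0,0],[0,0,0]],[[0,0,0],[0,0,0]],[[0,0,0],[0,0,0]],[[0,0,0],[0,0,0]]]' --claw 0 --squeeze 60

```text
t: 5.6
tcp_pos: [0.5044, 0.1959, 0.1878]
eef_rot: [1.116, 2.371, 0.058]
wrist_force: [-3.1, 0.8, 5.1]
grip_width: 0.0532
finger_force: 62.3
```

Run:
```python
from h import *
from rig import sensors
s=sensors.observe(); print(s["qpos"].round(2),s["wrist_force"],s["ft_torque"],s["wrist_force"]@ax)
go(RING+.052*ax,tool(0))
```

```text
[ 0.29  0.12  2.02 -0.52  0.64 -0.04] [-3.09898079  0.78393615  5.09812666] [0.07558006 0.20306428 0.03983824] 6.003986094758493
shift units [0.0008 0.0007 0.0032] mm [0.2 0.2 1. ]
turn units [-0.002 -0.007 -0.001] deg 0.05
```

>>> step_arm --steps '[[[-0.0055,0.002,0.0101],[0,0,0]],[[-0.0055,0.002,0.0101],[0,0,0]],[[-0.0055,0.002,0.0101],[0,0,0]],[[-0.0055,0.002,0.0101],[0,0,0]],[[0,0,0],[0,0,0]],[[0,0,0],[0,0,0]]]'

```text
t: 6.2
tcp_pos: [0.4981, 0.1976, 0.1988]
eef_rot: [1.116, 2.371, 0.058]
wrist_force: [11.8, -1.6, -10.7]
grip_width: 0.0535
finger_force: 65.6
```

```bash
cat > st.py <<'E'
from h import *
from rig import sensors
s=sensors.observe(); print(s["qpos"].round(2),s["wrist_force"].round(1),s["ft_torque"].round(2),"axF",s["wrist_force"]@ax, "pull mm",1000*((s["tcp_pos"]-[.5044,.1959,.1878])@ax))
E
python3 st.py
```

```text
[ 0.3   0.09  2.02 -0.51  0.67 -0.05] [ 11.8  -1.6 -10.7] [ 0.18 -0.66  0.21] axF -15.047075860675736 pull mm 12.740897763824792
```

>>> step_arm --steps '[[[-0.0016,0.0006,0.0029],[0,0,0]],[[0,0,0],[0.234,-0.087,-0.433]],[[0,0,0],[0.234,-0.087,-0.433]],[[0,0,0],[0.234,-0.087,-0.433]],[[0,0,0],[0.234,-0.087,-0.433]],[[0,0,0],[0.234,-0.087,-0.433]],[[0,0,0],[0,0,0]]]'

```text
t: 6.9
tcp_pos: [0.4976, 0.1975, 0.1994]
eef_rot: [1.464, 2.184, 0.162]
wrist_force: [12.6, -3.9, -10.5]
grip_width: 0.0534
finger_force: 65.5
```

```bash
python3 st.py; python3 -c "
from h import *
from rig import sensors
s=sensors.observe();go(s['tcp_pos'],tool(1.0472))
print((s['tcp_pos']-RING-ax*((s['tcp_pos']-RING)@ax))*1000)"
```

```text
[ 0.3   0.09  2.02 -0.51  0.67  0.25] [ 12.6  -3.9 -10.5] [ 0.03 -0.63  0.08] axF -15.697317898032896 pull mm 13.525584043297881
shift units [0. 0. 0.] mm [0. 0. 0.]
turn units [ 2.907 -1.101 -5.383] deg 42.74
[-1.04770731 -0.78337309 -0.40908502]
```

>>> step_arm --steps '[[[0,0,0],[0.242,-0.092,-0.449]],[[0,0,0],[0.242,-0.092,-0.449]],[[0,0,0],[0.242,-0.092,-0.449]],[[0,0,0],[0.242,-0.092,-0.449]],[[0,0,0],[0.242,-0.092,-0.449]],[[0,0,0],[0.242,-0.092,-0.449]],[[0,0,0],[0.242,-0.092,-0.449]],[[0,0,0],[0.242,-0.092,-0.449]],[[0,0,0],[0.242,-0.092,-0.449]],[[0,0,0],[0.242,-0.092,-0.449]],[[0,0,0],[0.242,-0.092,-0.449]],[[0,0,0],[0.242,-0.092,-0.449]]]'

```text
t: 8.1
tcp_pos: [0.4973, 0.1976, 0.1991]
eef_rot: [2.204, 1.529, 0.41]
wrist_force: [11.4, -2.6, -10.6]
grip_width: 0.0533
finger_force: 65.6
```

>>> step_arm --steps '[[[0,0,0],[0,0,0]],[[0,0,0],[0,0,0]]]'

```text
t: 8.3
tcp_pos: [0.4973, 0.1975, 0.1991]
eef_rot: [2.202, 1.531, 0.409]
wrist_force: [11.1, -2.8, -11.6]
grip_width: 0.0531
finger_force: 65.5
```

```bash
python3 st.py; python3 -c "
from h import *
from rig import sensors,vision
s=sensors.observe();go(s['tcp_pos'],tool(1.0472))
print((s['tcp_pos']-RING-ax*((s['tcp_pos']-RING)@ax))*1000)
a=vision.snapshot('side')['color'][:,:,::-1][160:360,230:470]; b=vision.snapshot('top')['color'][:,:,::-1][150:350,220:460]
cv2.imwrite('pics/turned.png',cv2.resize(np.hstack([a,b]),(800,334),interpolation=cv2.INTER_CUBIC))"
```

```text
[ 0.3   0.09  2.02 -0.51  0.67  1.  ] [ 11.1  -2.8 -11.6] [ 0.12 -0.27  0.08] axF -15.723899642120962 pull mm 13.407442782128555
shift units [0. 0. 0.] mm [0. 0. 0.]
turn units [ 0.009 -0.005 -0.004] deg 0.08
[-1.39865949 -0.80711586 -0.59419229]
```

View pics/turned.png

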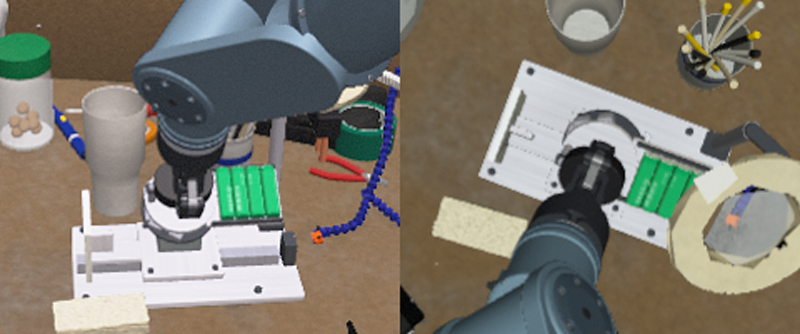

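The pack (245,190 in the side crop) now points along the rail. I'll let the ring back in while still holding it.

>>> step_arm --steps '[[[0.0053,-0.002,-0.0098],[0,0,0]],[[0.0053,-0.002,-0.0098],[0,0,0]],[[0.0053,-0.002,-0.0098],[0,0,0]],[[0.0053,-0.002,-0.0098],[0,0,0]],[[0,0,0],[0,0,0]],[[0,0,0],[0,0,0]]]'

```text
t: 9.0
tcp_pos: [0.5035, 0.1953, 0.1879]
eef_rot: [2.202, 1.531, 0.409]
wrist_force: [6.7, -2.9, -6.3]
grip_width: 0.0532
finger_force: 66.6
```

```bash
python3 st.py
```

```text
[ 0.29  0.12  2.02 -0.53  0.64  1.01] [ 6.7 -2.9 -6.3] [ 0.07 -0.07  0.02] axF -9.073842584576855 pull mm 0.3918768752315495
```

Force −9 N at 0.4 mm is what the seated spring should give, so the pin is in. I'll open and back out along the axis.

>>> step_arm --steps '[[[0,0,0],[0,0,0]],[[0,0,0],[0,0,0]],[[0,0,0],[0,0,0]],[[0,0,0],[0,0,0]],[[0,0,0],[0,0,0]],[[0,0,0],[0,0,0]],[[0,0,0],[0,0,0]],[[0,0,0],[0,0,0]]]' --claw 1

```text
t: 9.8
tcp_pos: [0.5033, 0.1957, 0.1881]
eef_rot: [2.201, 1.532, 0.41]
wrist_force: [-0.3, -0.0, -0.4]
grip_width: 0.0852
finger_force: 0.0
```

>>> step_arm --steps '[[[-0.031,0.0116,0.0577],[0,0,0]],[[-0.0469,0.0174,0.0866],[0,0,0]],[[-0.0625,0.0233,0.1155],[0,0,0]],[[-0.0625,0.0233,0.1155],[0,0,0]],[[0,0,0],[0,0,0]]]'

```text
t: 10.3
tcp_pos: [0.443, 0.22, 0.3064]
eef_rot: [2.198, 1.53, 0.422]
wrist_force: [0.0, 0.8, 0.5]
grip_width: 0.085
finger_force: 0.0
```

Run:
```python
from h import *
from rig import sensors,vision
s=sensors.observe(); print(s["qpos"].round(2),s["wrist_force"].round(1),s["tcp_pos"])
def W(f): return Y.apply(f)+[p[0],p[1],0]
x=Y.apply([1,0,0]); z=np.array([0,0,-1.]); tv=R.from_matrix(np.stack([np.cross(x,z),x,z],1))
P=W([0,p[3]+.06,.20]); print("above-behind pad",P,"fully home",W([0,p[3]-.1,.13])); go(P,tv)
t=vision.snapshot('top'); sd=vision.snapshot('side')
cv2.imwrite('pics/lock.png',cv2.resize(np.hstack([sd['color'][:,:,::-1][200:350,250:430],t['color'][:,:,::-1][170:320,240:420]]),(800,334),interpolation=cv2.INTER_CUBIC))
```

```text
[ 0.39 -0.16  2.01 -0.44  0.92  0.95] [0.  0.8 0.5] [0.44304348 0.22004655 0.30640743]
above-behind pad [0.60461107 0.35010369 0.2       ] fully home [0.54878783 0.20015781 0.13      ]
shift units [ 0.5386  0.4335 -0.3547] mm [ 161.6  130.1 -106.4]
turn units [ 1.494  4.162 -0.013] deg 30.4
```

View pics/lock.png

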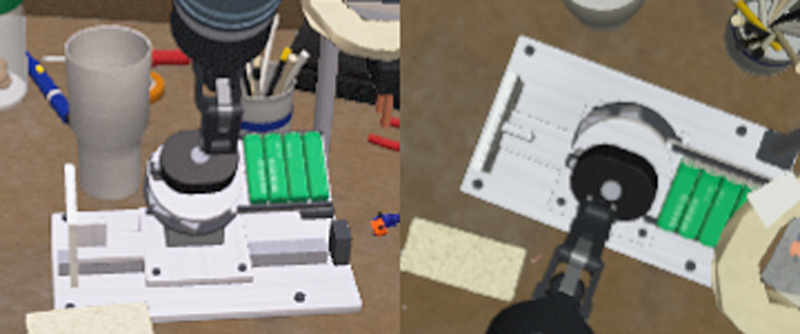

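Image shows the pack (285,165 side) aligned with the rail and the ring seated at about (200,155). Next, close the fingers, bring the tool upright and go behind the push plate.

>>> step_arm --steps '[[[0.09,0.072,0],[0.249,0.694,0]],[[0.09,0.072,0],[0.249,0.694,0]],[[0.09,0.072,0],[0.249,0.694,0]],[[0.09,0.072,0],[0.249,0.694,0]],[[0.09,0.072,0],[0.249,0.694,0]],[[0.09,0.072,0],[0.249,0.694,0]],[[0,0,0],[0,0,0]],[[0,0,0],[0,0,0]]]' --claw 0 --squeeze 20

```text
t: 11.2
tcp_pos: [0.6048, 0.347, 0.2963]
eef_rot: [-2.576, -1.793, 0.023]
wrist_force: [-0.5, -0.4, 0.0]
grip_width: 0.0001
finger_force: 0.0
```

```bash
cat > st2.py <<'E'
from h import *
from rig import sensors
import sys
s=sensors.observe(); print(s["qpos"].round(2),s["wrist_force"].round(1),s["ft_torque"].round(2),s["tcp_pos"].round(4))
print("tcp in fixture mm",(Y.inv().apply(s["tcp_pos"]-[p[0],p[1],0])*1000).round(1),"pad y",p[3],"F fixture",Y.inv().apply(s["wrist_force"]).round(1))
x=Y.apply([1,0,0]); z=np.array([0,0,-1.]); tv=R.from_matrix(np.stack([np.cross(x,z),x,z],1))
go(Y.apply(np.array([float(a) for a in sys.argv[1:4]]))+[p[0],p[1],0],tv)
E
python3 st2.py 0 .225 .135
```

```text
[ 0.35  0.46  1.26 -0.    1.43  0.71] [-0.5 -0.4  0. ] [-0.  0.  0.] [0.6048 0.347  0.2963]
tcp in fixture mm [  1.2 221.9 296.3] pad y 0.16471523412362649 F fixture [-0.3 -0.6  0. ]
shift units [-1.000e-04  1.110e-02 -5.376e-01] mm [  -0.     3.3 -161.3]
turn units [ 0.049 -0.116 -0.013] deg 0.87
```

>>> step_arm --steps '[[[0,0.003,-0.1],[0.01,-0.023,0]],[[0,0.003,-0.12],[0.01,-0.023,0]],[[0,0.003,-0.12],[0.01,-0.023,0]],[[0,0.002,-0.12],[0.01,-0.023,0]],[[0,0,-0.078],[0.01,-0.023,0]],[[0,0,0],[0,0,0]],[[0,0,0],[0,0,0]]]'

```text
t: 11.9
tcp_pos: [0.6038, 0.351, 0.1401]
eef_rot: [2.576, 1.796, 0.009]
wrist_force: [0.0, -0.1, 0.9]
grip_width: 0.0001
finger_force: 0.0
```

```bash
python3 st2.py 0 .180 .135
python3 - <<'E'
from h import *
from rig import vision
t=vision.snapshot('top'); sd=vision.snapshot('side')
cv2.imwrite('pics/behind.png',cv2.resize(np.hstack([sd['color'][:,:,::-1][180:350,230:430],t['color'][:,:,::-1][150:320,220:420]]),(800,340),interpolation=cv2.INTER_CUBIC))
E
```

```text
[0.36 0.61 1.38 0.   1.15 0.71] [ 0.  -0.1  0.9] [-0.03 -0.   -0.02] [0.6038 0.351  0.1401]
tcp in fixture mm [ -1.  225.3 140.1] pad y 0.16471523412362649 F fixture [ 0.1 -0.1  0.9]
shift units [-0.0494 -0.1427 -0.0169] mm [-14.8 -42.8  -5.1]
turn units [-0.02   0.043 -0.025] deg 0.37
```

View pics/behind.png

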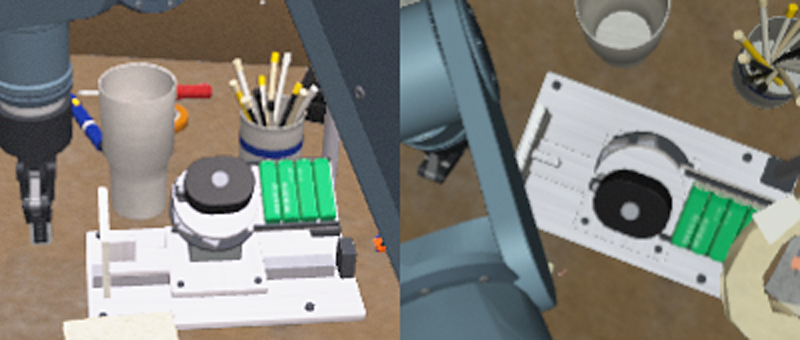

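```bash
cat > kin.py <<'E'
from h import *
D=[([-1.43831611,.181467,1.607918,0,1.353823,-.20626],[.19105,-.54191,.30307],[-3.09504648,-.529286,0]),
([-.47,-.52,1.77,-.05,1.47,-.68],[.4012,-.0876,.5493],[1.721,2.107,.051]),
([.48,-.33,1.76,-.39,1.35,-.2],[.4005,.2368,.5009],[1.118,2.37,.062]),
([.35,-.07,2.03,-.46,.83,-.09],[.4618,.2066,.2610],[1.125,2.372,.046]),
([.29,.12,2.02,-.52,.64,-.04],[.5038,.1957,.1873],[1.116,2.371,.057]),
([.39,-.16,2.01,-.44,.92,.95],[.443,.22,.3064],[2.198,1.53,.422]),
([.35,.46,1.26,0,1.43,.71],[.6048,.347,.2963],[-2.576,-1.793,.023]),
([.36,.61,1.38,0,1.15,.71],[.6038,.351,.1401],[2.576,1.796,.009])]
def fk(q,k):
    d1,a1,a2,e,a3,L,off,c=k
    pts=[]; r=R.from_euler('z',q[0]); o=np.array([0,0,d1])+r.apply([a1,0,0])
    r=r*R.from_euler('y',q[1]); sh=o; o=o+r.apply([0,0,a2]); el=o
    r=r*R.from_euler('y',q[2]); o=o+r.apply([e,0,a3]); wr=o
    r=r*R.from_euler('z',k_s*q[3])
    o=o+r.apply([0,off,0]); r=r*R.from_euler('y',q[4]); o=o+r.apply([c,0,L]); wr2=wr+(o-wr)*0
    return o,r,sh,el,wr
best=None
for k_s in (1,-1):
    f=lambda k:np.concatenate([fk(q,k)[0]-t for q,t,_ in D]+[3*0*(fk(q,k)[1].apply([0,0,1])) for q,t,_ in D])
    r=least_squares(f,[.15,0,.4,0,.4,.25,.1,0]); zerr=max(np.degrees(np.arccos(np.clip(fk(q,r.x)[1].apply([0,0,1])@R.from_rotvec(w).apply([0,0,1]),-1,1))) for q,t,w in D)
    print(k_s,r.x.round(3),np.abs(r.fun).max(),zerr)
    if best is None or r.cost<best[0]: best=(r.cost,k_s,r.x)
_,k_s,K=best
if __name__=="__main__":
    for q in (D[7][0],D[4][0]): print([a.round(3).tolist() for a in fk(q,K)[2:]])
E
python3 kin.py
```

```text
1 [ 0.318 -0.053  0.436  0.047  0.458  0.295  0.117 -0.1  ] 0.01856933260194621 0.5165697615198832
-1 [ 0.049  0.023  0.226 -0.015  0.485 -0.106  0.109 -0.074] 0.052917963558633985 43.43088875521949
[[-0.05, -0.019, 0.318], [0.184, 0.069, 0.675], [0.558, 0.21, 0.445]]
[[-0.051, -0.015, 0.318], [-0.001, -0.0, 0.751], [0.344, 0.103, 0.464]]
```

>>> step_arm --steps '[[[-0.009,-0.032,0.01],[-0.02,0.043,-0.025]],[[-0.0116,-0.0312,0.007],[0,0,0]],[[-0.0116,-0.0312,0],[0,0,0]],[[-0.0116,-0.0312,0],[0,0,0]],[[-0.0116,-0.0312,0],[0,0,0]],[[-0.0116,-0.0312,0],[0,0,0]],[[-0.0116,-0.0312,0],[0,0,0]],[[-0.0116,-0.0312,0],[0,0,0]],[[-0.0116,-0.0312,0],[0,0,0]]]'

```text
t: 12.9
tcp_pos: [0.5737, 0.2662, 0.1445]
eef_rot: [-2.58, -1.792, -0.001]
wrist_force: [2.0, 1.7, 0.8]
grip_width: 0.0001
finger_force: 1.3
```

```bash
python3 st2.py 0 .135 .145
python3 - <<'E'
from h import *
from rig import vision
t=vision.snapshot('top'); sd=vision.snapshot('side')
cv2.imwrite('pics/push.png',np.hstack([cv2.resize(sd['color'][:,:,::-1][80:380,180:500],(400,375)),cv2.resize(t['color'][:,:,::-1][80:380,180:500],(400,375))]))
E
```

```text
[0.25 0.48 1.56 0.   1.1  0.6 ] [2.  1.7 0.8] [ 0.34 -0.14 -0.02] [0.5737 0.2662 0.1445]
tcp in fixture mm [  0.3 135.3 144.5] pad y 0.16471523412362649 F fixture [1.2 2.3 0.8]
shift units [-0.0014 -0.0005  0.0015] mm [-0.4 -0.1  0.5]
turn units [-0.005  0.002  0.   ] deg 0.04
```

View pics/push.png

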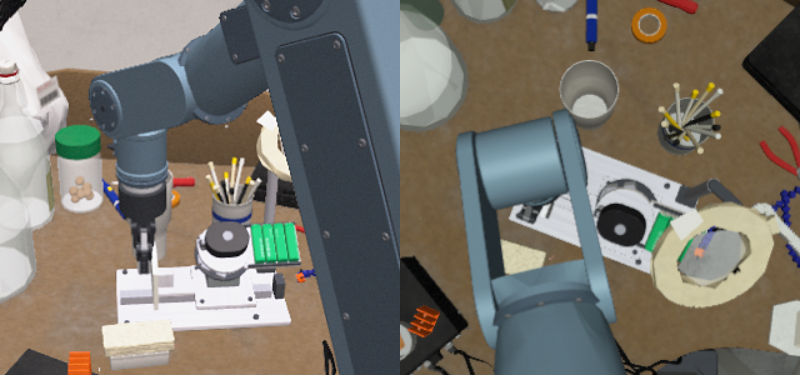

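The fingers are pushing the plate (150,275 side) on the centre line with about 2 N, and the forearm passes above the lens ring (265,150). I'll continue.

>>> step_arm --steps '[[[-0.0116,-0.0312,0],[0,0,0]],[[-0.0116,-0.0312,0],[0,0,0]],[[-0.0116,-0.0312,0],[0,0,0]],[[-0.0116,-0.0312,0],[0,0,0]],[[0,0,0],[0,0,0]]]'

```text
t: 13.5
tcp_pos: [0.5592, 0.2278, 0.1441]
eef_rot: [-2.581, -1.791, 0.003]
wrist_force: [-0.2, 0.4, -0.3]
grip_width: 0.0
finger_force: 0.0
```

```bash
python3 st2.py 0 .085 .145; python3 -c "
from rig import sensors;print(sensors.observe()['tau'].round(1))"
```

```text
[ 0.19  0.43  1.64 -0.    1.07  0.55] [-0.2  0.4 -0.3] [ 0.02  0.02 -0.03] [0.5592 0.2278 0.1441]
tcp in fixture mm [  0.2  94.3 144.1] pad y 0.16471523412362649 F fixture [-0.4  0.3 -0.3]
shift units [-0.0113 -0.0287  0.003 ] mm [-3.4 -8.6  0.9]
turn units [ 0.007 -0.013  0.009] deg 0.12
[ -0.1 -51.8 -29.9  -0.   -0.1  -0.2]
```

>>> step_arm --steps '[[[-0.0046,-0.0125,0],[0,0,0]],[[-0.0046,-0.0125,0],[0,0,0]],[[-0.0046,-0.0125,0],[0,0,0]],[[0,0,0],[0,0,0]]]'

```text
t: 13.9
tcp_pos: [0.5588, 0.2241, 0.1464]
eef_rot: [-2.577, -1.789, -0.025]
wrist_force: [10.9, 29.7, -5.3]
grip_width: -0.0
finger_force: 15.7
```

```bash
python3 st2.py 0 .075 .145; python3 -c "
from rig import sensors;print(sensors.observe()['tau'].round(1))"
```

```text
[0.18 0.41 1.66 0.01 1.06 0.53] [10.9 29.7 -5.3] [ 4.44 -1.65  0.01] [0.5588 0.2241 0.1464]
tcp in fixture mm [  1.   90.6 146.4] pad y 0.16471523412362649 F fixture [-0.2 31.6 -5.3]
shift units [-0.0214 -0.0476 -0.0047] mm [ -6.4 -14.3  -1.4]
turn units [-0.105  0.088  0.005] deg 0.94
[-14.4 -50.4 -22.   -6.9   4.6  -0.1]
```

A 31 N rise at pad y ≈ 78 mm fits the end stop. I'll back off and verify with a picture.

>>> step_arm --steps '[[[0.0116,0.0312,0],[0,0,0]],[[0.035,0.0937,0],[0,0,0]],[[0.0465,0.125,0],[0,0,0]],[[0,0,0.1],[0,0,0]],[[0,0,0.1],[0,0,0]],[[0,0,0],[0,0,0]],[[0,0,0],[0,0,0]]]'

```text
t: 14.6
tcp_pos: [0.5841, 0.2931, 0.205]
eef_rot: [2.58, 1.792, 0.002]
wrist_force: [-0.4, -0.5, -0.9]
grip_width: 0.0001
finger_force: 0.0
```

```bash
python3 st2.py 0 .2 .145
python3 - <<'E'
from h import *
from rig import vision
t=vision.snapshot('top'); sd=vision.snapshot('side')
cv2.imwrite('pics/home.png',np.hstack([cv2.resize(sd['color'][:,:,::-1][200:350,250:410],(426,400),interpolation=cv2.INTER_CUBIC),cv2.resize(t['color'][:,:,::-1][170:320,270:410],(373,400),interpolation=cv2.INTER_CUBIC)]))
W=lambda f:Y.apply(f)+[p[0],p[1],0]
for yp in (.0647,.0747,.0847):  # predicted disc pixel
    a=proj(sd,W(np.array([0,yp-.12,.118])+.0436*np.array([-.5,0,.866])))[0]; b=proj(t,W(np.array([0,yp-.12,.118])+.0436*np.array([-.5,0,.866])))[0]
    c=proj(sd,W([.045,yp,.103]))[0]
    print(yp,((a-[250,200])*400/150).round(),((b-[270,170])*400/150+[426,0]).round(),"plate corner",((c-[250,200])*400/150).round())
E
```

```text
[ 0.28  0.45  1.48 -0.    1.22  0.64] [-0.4 -0.5 -0.9] [-0.02 -0.03 -0.01] [0.5841 0.2931 0.205 ]
tcp in fixture mm [  0.6 164.1 205. ] pad y 0.16471523412362649 F fixture [-0.2 -0.6 -0.9]
shift units [ 0.0398  0.1128 -0.2001] mm [ 11.9  33.8 -60. ]
turn units [-0.003  0.009 -0.001] deg 0.07
0.0647 [371. 182.] [736. 283.] plate corner [203. 193.]
0.0747 [358. 182.] [722. 277.] plate corner [191. 193.]
0.0847 [344. 183.] [708. 272.] plate corner [178. 194.]
```

View pics/home.png

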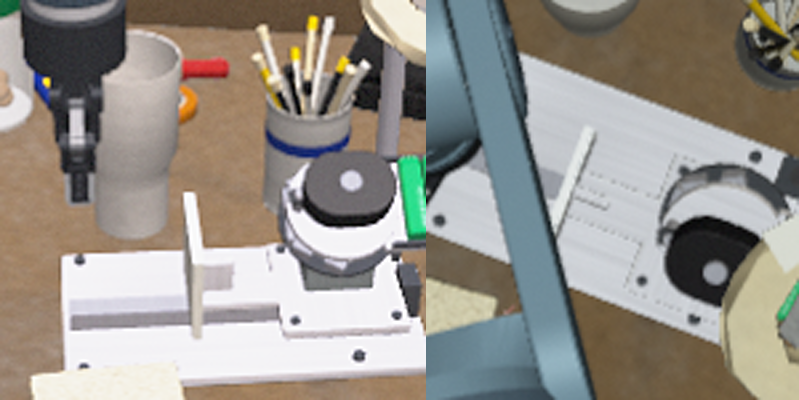

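The disc at (351,181) and plate corner at (187,193) give a pad y of about 79 mm, which is about 86 mm of travel and looks home. I'll push once more lightly to rule out a skew jam.

>>> step_arm --steps '[[[0,0,-0.1],[0,0,0]],[[0,0,-0.1],[0,0,0]],[[-0.0465,-0.125,0],[0,0,0]],[[-0.029,-0.078,0],[0,0,0]],[[-0.0058,-0.0156,0],[0,0,0]],[[-0.0035,-0.0094,0],[0,0,0]],[[-0.0035,-0.0094,0],[0,0,0]],[[0,0,0],[0,0,0]],[[0,0,0],[0,0,0]],[[0,0,0],[0,0,0]]]'

```text
t: 15.7
tcp_pos: [0.5584, 0.225, 0.145]
eef_rot: [-2.578, -1.791, -0.01]
wrist_force: [4.3, 12.9, -2.3]
grip_width: 0.0002
finger_force: 6.9
```

```bash
python3 st2.py 0 .088 .145
```

```text
[0.18 0.42 1.65 0.01 1.06 0.54] [ 4.3 12.9 -2.3] [ 1.95 -0.71 -0.04] [0.5584 0.225  0.145 ]
tcp in fixture mm [  0.4  91.4 145. ] pad y 0.16471523412362649 F fixture [-0.5 13.6 -2.3]
shift units [-0.005  -0.0101  0.0001] mm [-1.5 -3.   0. ]
turn units [-0.047  0.033  0.   ] deg 0.39
```

Same spot and firm again (13.6 N), so it is at the end stop. I'll retreat and hand in.

>>> step_arm --steps '[[[0.0116,0.0312,0],[0,0,0]],[[0.035,0.0937,0],[0,0,0]],[[0.0465,0.125,0],[0,0,0]],[[0,0,0],[0,0,0]],[[0,0,0],[0,0,0]],[[0,0,0],[0,0,0]]]'

```text
t: 16.3
tcp_pos: [0.5847, 0.2964, 0.1437]
eef_rot: [-2.58, -1.792, 0.003]
wrist_force: [0.9, -0.5, -0.2]
grip_width: 0.0
finger_force: 0.0
```

```bash
python3 -c "
from rig import arm;print(arm.finish_job())"
```

```text
the job is handed in; nothing more can be done
None
```

I turned the head to the next notch and let the ring back in, then pushed the carriage until it stopped firmly twice at the same spot; I handed the job in at about 16 s of 48, and no verdict came back.

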